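# Shut the air-line ring valve to its torque and bleed the line

## Robot

A 7-joint arm with a two-finger parallel gripper is mounted at the origin on the work surface. World frame = base frame: x ahead of the robot, y to its left, z up, the work surface at z = 0. Lengths are in m, angles in rad, forces in N, time in s.
With the tool pointing down it reaches from about 0.4 to 0.925 m from the base axis. Payload 4.1 kg.
Tool frame: the origin (TCP) lies between the finger pads; the fingertips stand 11 mm ahead of it and the grasp point (between the pads) lies 8 mm behind it; z points along the fingers, x is the direction in which the jaws open and shut, and the axes are right-handed (so a half turn about z gives the same grasp; the last joint's range is limited). The gripper opens to 85 mm and grips with 20 to 120 N. Pads are 22 mm wide; open, the fingers measure 114 mm over their backs; the gripper's body (76 mm by 85 mm) begins 54 mm behind the grasp point. The pads swing forward as they close: fully open they stand 13 mm farther back than shut.
Start: joints at [-0.099, 0.398, 0.045, 1.537, -0.019, 1.207, -0.051], TCP at [0.65, 0, 0.242] pointing down, gripper open.
Joint ranges: [-2.82, 2.82], [-0.49, 2.23], [-1.37, 1.46], [0, 2.46], [-1.36, 4.5], [0.23, 2], [-2.94, 2.94]. Speed limits (rad/s): [2.57, 2.57, 3.14, 3.14, 3.14, 3.14, 3.14].

## Interface

Orientations are given as a unit quaternion [w, x, y, z].
In Python, from workcell import get_state, capture, hand_in gives the robot as it stands.
- The arm moves only by the tool move_arm, never from a script. Its argument "series" is a list of rows, each an object of numbers: "dx", "dy", "dz": the shift along the tool's x, y, z in cm; "twist": the turn about the tool's z in degrees. A call has exactly 10 rows; each row is the pose to reach, as a shift and turn from the pose measured when the call began, along the tool's axes at that moment; what a row does not reach only later rows make up. A row lasts 1/8 s, in which the tool goes at most 62.5 mm and 10.7 degrees, less where a joint would pass 70% of its speed; a pose out of reach is approached as far as the arm can. A call with a gripper value outside its range is refused whole. "jaw" is the opening, from 0 (shut) to 1 (fully open), set as the call begins (left out, the last holds). The fingers move at their own pace and stop on an object; "grip_force" is the grip in N (left out, the last holds). Time passes only in rows, so rows that repeat a pose let the fingers close, or fill a call up. It gives the time, the measured TCP pose, the force and the opening at its end, in the units of the state.
- get_state(): the state, without advancing time (a new reading comes with each control period).
- capture(name): name is "scene" or "side" or "wrist"; returns a dict with "frame" (384x512x3 uint8, red, green, blue), "z_map" (384x512 float32, m along the optical axis (not along the pixel's ray), 0 where there is no reading), "fx", "fy", "cx", "cy" (pixels), "D" ([k1, k2, p1, p2, k3] as OpenCV has them; the pictures are not rectified), "rvec" (rotation vector, rad) and "tvec" (3), from world to camera coordinates, as OpenCV has them. Camera axes: x right, y down, z forward; pixel columns grow to the right and rows downward; lengths in m; the calibration is good to about 2 mm. A picture is of the moment at which its call begins.
- hand_in(): hands the job in, once; it reports no verdict.
The state is a dict: "t": time; "joints": joint angles; "qd": joint speeds; "joint_torque": joint torques, N m; "tcp_pos": TCP position; "ee_rot": TCP orientation; "force": force on the tool from outside, world axes, zero at the start; "ft_torque": the same for the moment, N m; "grip_width": finger opening in m.
Only numpy, scipy, OpenCV 4.12 (cv2) and the standard library are available. Lean on these libraries where they do the work, as an engineer would, in place of code of your own. Each camera call takes 0.05 s, during which the arm holds its last target.

## Task

Shut off the bench air line: turn the slim knurled ring of the valve, sandwiched between the fixed flange and cap, clockwise (seen from above) until it comes up against its seat, and nip it up to about 0.8 N m, not much more, without touching the flange or the cap. Only then press the bleed button on the same block fully down for a moment and let go. Leave the loose things around as they are.

Things in the scene. Friction and masses are not known exactly. Their poses are not given: they have to be found in the camera images.
- unit: Shut-off unit, bolted down: steel plate 190 x 310 x 8 mm under an aluminium block 70 x 250 mm, block top 48 mm above the table. Origin: centre of the plate's underside; long side along its y. Upright valve stack at y = +65 mm (bottom up: flange, thin seal, slim ring, cap), face-up gauge 46 mm across, top at 61 mm, not used, at y = -22 mm, bleed button at y = -85 mm.
- lower_flange: Fixed flange under the ring, plain aluminium, 72 mm across, 48 to 62 mm above the table (the seal on it reaches 63 mm). Origin: centre of its underside, on the valve axis. Must not be touched with more than 2 N.
- upper_cap: Fixed cap over the ring, plain aluminium, 46 mm across, 80 to 98 mm above the table, with a 20 mm brass plug on it up to 104 mm. Origin: centre of its underside, on the valve axis. Must not be touched with more than 2 N.
- ring_center (a point): Centre of the slim ring on the upright valve axis, 72 mm above the table. Dark knurled steel, 56 mm across, 14 mm tall (65 to 79 mm above the table): stands 5 mm proud of the cap all round, so it can be pinched across its diameter from above, fingertips beside the cap. Turns about the axis only, clockwise from above closes; free running drag 0.12 N m, hard stop after 0.35 to 1.15 rad.
- tab (a point): Point near the end of the ring's only tab, a radial stub 8 mm wide and 10 mm tall that stands out to 41 mm from the axis; this point is 36 mm from the axis at the ring's mid height. A finger cannot close on the ring where the tab is. Opposite the line scribed on the ring.
- ring_mark (a point): Point 32 mm from the valve axis in line with the white line scribed on the ring (opposite the tab), 66 mm above the table. When the ring is against its stop this is within 0.45 rad of seal_mark, either side: where exactly differs each time and cannot be seen, only felt. At the start it is 0.35 to 1.15 rad anticlockwise of that unseen place.
- seal_mark (a point): Point 32 mm from the valve axis, at the white tick of the black rubber seal disc (65 mm across, under the ring). The ring's stop is on the seal: once there, the ring drags the seal along, against 0.55 N m plus 2.5 N m per rad (0.8 N m: 0.10 rad). The seal stays at the farthest point reached, so brief peaks count; standing still after a small step the torque reads about 0.15 N m less.
- flange_mark (a point): Point 32 mm from the valve axis in line with the black tick on the fixed flange, on the unit's +x side. seal_mark lies over it at the start; their horizontal gap shows how far the seal has been dragged clockwise: 32 mm per rad, 3.2 mm at 0.8 N m. Turning the ring back does not undo it.
- bleed_top (a point): Centre of the top of the bleed button, a steel push button 26 mm across in a 44 mm round housing, its top 70 mm above the table when out.
- bleed (a joint): Travel of the bleed button: 0 m out, 0.006 m fully down. Springs back; fully down takes 5 N.
- coupler: Loose brass fitting, 22 mm across, 30 mm tall, standing on the unit's plate on the side towards the robot. Origin: its underside. Leave.
- spare_washer: Loose steel washer, 34 mm across, 6 mm thick, on the unit's plate on the far side. Origin: its underside. Leave.
- spanner: Loose spanner on the table, right of the unit. Leave.
- driver: Loose screwdriver with black handle on the table, left of the unit. Leave.
- spray_can: Blue can, 64 mm across, 170 mm tall, left. Origin: its underside. Leave.
- grease_jar: Grey jar with black lid, 70 mm across, 80 mm tall, right. Origin: its underside. Leave.
- socket: Loose steel socket, 28 mm across, 50 mm tall, left. Origin: its underside. Leave.

How it is judged:
On the way, in this order (a step that is already met when the one before it is completed fails the run):
1. the ring is against its seat and nipped up: seal dragged round by 0.03 to 0.20 rad (0.63 to 1.05 N m) (horizontal distance between seal_mark and flange_mark between 0.00096 and 0.0064 m and horizontal distance between ring_mark and seal_mark below 0.0155 m), for 0.2 s.
2. the bleed button is held fully down (at least 5 of its 6 mm) (value of joint bleed above 0.005 m), for 0.2 s.
At the end, for the whole second after the job is handed in: The ring is against its stop or near it (ring_mark within 15.5 mm of seal_mark), the seal has been dragged 0.96 to 6.4 mm away from flange_mark (0.63 to 1.05 N m) and stays there, and the bleed button is out again (within 1 mm) (all of step 1 and value of joint bleed below 0.001 m and velocity of joint bleed below 0.01 m/s); the robot touches nothing.
It fails at once if the seal is overtightened: dragged more than 7.7 mm (over about 1.15 N m) (horizontal distance between seal_mark and flange_mark above 0.0077 m).
It fails at once if the robot touches the fixed flange or cap with more than 2 N (contact force between any of the fingers, the arm and lower_flange above 2 N or contact force between any of the fingers, the arm and upper_cap above 2 N).
It fails at once if the bleed button is pressed more than 2 mm before the ring is nipped up (value of joint bleed above 0.002 m and horizontal distance between seal_mark and flange_mark below 0.00096 m).
It fails at once if a loose thing is moved more than 15 mm (distance of any of coupler, spare_washer, spanner, driver, spray_can, grease_jar, socket from where it was at the start of the episode above 0.015 m).
It also fails if it takes over 69 s, if anything falls off the work surface, if the arm or the gripper's body presses on something with over 40 N, if the wrist force passes 120 N, or if a joint passes its speed limit or range.

## Working session

There is one attempt and no reset: what is moved stays moved. The work goes in short steps, Python scripts to look and compute and a tool call to move; the robot and the scene stay as the last step left them, time stands still between calls to the robot, and variables do not carry over. Pictures are saved under pics/ and viewed, and the job is handed in when it is done.

Besides the shell and the picture viewer there is one more tool, called as name([rows], argument=value, ...), one row to a line, values as JSON. move_arm: Moves the arm, as the interface text tells. Its arguments: {"type":"object","properties":{"series":{"type":"array","items":{"type":"object","properties":{"dx":{"type":"number"},"dy":{"type":"number"},"dz":{"type":"number"},"twist":{"type":"number"}}}},"jaw":{"type":"number"},"grip_force":{"type":"number"}},"required":["series"]}

```bash
ls; mkdir -p pics; cat > h.py <<'E'
import numpy as np,cv2
from workcell import get_state,capture,hand_in
def shot(n,f):
    c=capture(n); np.savez(''+f+'.npz',**c)
    cv2.imwrite('pics/'+f+'.png',cv2.cvtColor(c['frame'],cv2.COLOR_RGB2BGR)); return c
def K(c): return np.array([[c['fx'],0,c['cx']],[0,c['fy'],c['cy']],[0,0,1]],float)
def proj(c,P):
    return cv2.projectPoints(np.array(P,float).reshape(-1,3),np.array(c['rvec'],float),np.array(c['tvec'],float),K(c),np.array(c['D'],float))[0].reshape(-1,2)
def ray(c,uv):
    n=cv2.undistortPoints(np.array(uv,float).reshape(-1,1,2),K(c),np.array(c['D'],float)).reshape(-1,2)
    R=cv2.Rodrigues(np.array(c['rvec'],float))[0];t=np.array(c['tvec'],float).ravel()
    d=np.c_[n,np.ones(len(n))]@R; o=-R.T@t; return o,d
def atz(c,uv,z):
    o,d=ray(c,uv); s=(z-o[2])/d[:,2]; return o+d*s[:,None]
def cloud(c):
    h,w=c['z_map'].shape; v,u=np.mgrid[:h,:w]
    o,d=ray(c,np.c_[u.ravel(),v.ravel()]); P=o+d*c['z_map'].ravel()[:,None]; return P.reshape(h,w,3)
def rot():
    from scipy.spatial.transform import Rotation as Ro
    q=get_state()['ee_rot']; return Ro.from_quat([q[1],q[2],q[3],q[0]]).as_matrix()
E
python3 - <<'E'
from h import *
for n in ['scene','side','wrist']:
    c=shot(n,n+'0'); R=cv2.Rodrigues(np.array(c['rvec'],float))[0]; print(n,-R.T@np.array(c['tvec']).ravel(),R[2])
s=get_state();print(s); print(rot())
E
```

```text
pics
scene [1.28053557 0.71504704 0.98450829] [-0.54373584 -0.50098722 -0.67332246]
side [0.07830641 0.59397764 0.76303179] [ 0.45828048 -0.57328001 -0.67921207]
wrist [0.65007077 0.08310044 0.37300648] [-7.80622094e-04 -3.22016518e-01 -9.46733729e-01]
{'t': 0.15, 'joints': array([-0.09900037,  0.39900554,  0.04507373,  1.53754417, -0.01869756,
        1.20694702, -0.05071003]), 'qd': array([-0.00016978, -0.00133989,  0.0004535 , -0.0031895 ,  0.00061986,
       -0.00084961,  0.00141579]), 'joint_torque': array([ 2.78519030e-03, -4.75559378e+01,  1.36737496e+00, -2.54510736e+01,
        1.19318470e-02,  6.58601144e-03, -1.99015865e-06]), 'tcp_pos': array([6.49540675e-01, 1.01148677e-05, 2.41534172e-01]), 'ee_rot': array([ 5.89121104e-05,  9.99999725e-01,  3.62158964e-05, -7.38868538e-04]), 'force': array([-0.34109877,  0.35359223,  0.5152255 ]), 'ft_torque': array([-0.00748748, -0.04530336,  0.01097885]), 'grip_width': 0.08563069076217397}
[[ 9.99998906e-01  7.25188294e-05 -1.47773240e-03]
 [ 7.23447162e-05 -9.99999990e-01 -1.17877706e-04]
 [-1.47774094e-03  1.17770671e-04 -9.99998901e-01]]
```

View pics/scene0.png

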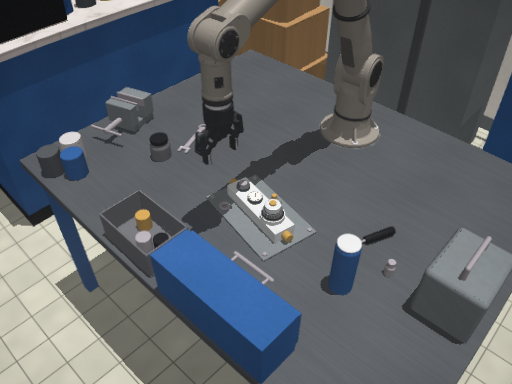

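View pics/side0.png

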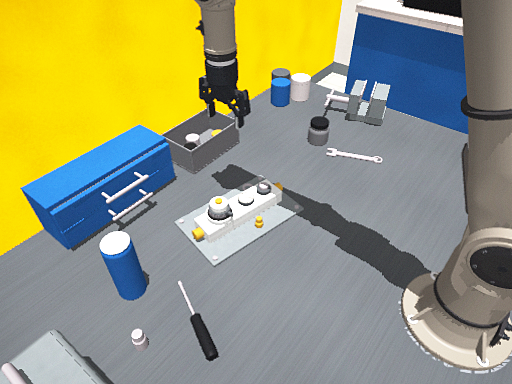

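View pics/wrist0.png

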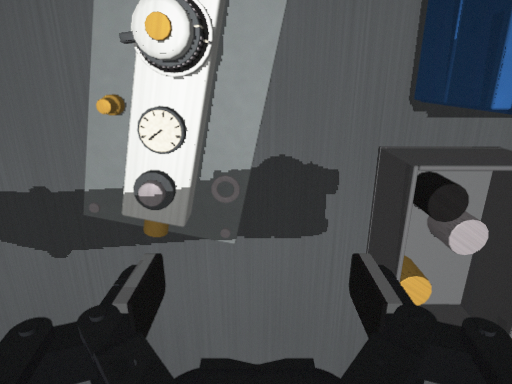

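```bash
python3 - <<'E'
from h import *
f=cv2.imread('pics/wrist0.png'); cv2.imwrite('pics/wz.png',cv2.resize(f[0:250,70:260],None,fx=3,fy=2.4*1.0+.6-0.6,interpolation=cv2.INTER_CUBIC)[:600])
c=dict(np.load('wrist0.npz'))
for uv,z in [((158,26),.104),((150,191),.07),((162,130),.061),((226,189),.014),((108,105),.038)]: print(uv,atz(c,[uv],z))
P=cloud(c)
m=(abs(P[...,2]-.104)<.004)&(P[...,0]<.7); print('plug',P[m][:,:].mean(0),m.sum())
# block top
m=(abs(P[...,2]-.048)<.004)&(P[...,0]<.66); q=P[m]; print(len(q)); 
r=cv2.minAreaRect(q[:,:2].astype(np.float32)*1000); print(r)
m=(abs(P[...,2]-.008)<.003)&(P[...,0]<.75); q=P[m];print(cv2.minAreaRect(q[:,:2].astype(np.float32)*1000))
for n in ['wrist','side','scene']:
    c=dict(np.load(n+'0.npz'));P=cloud(c);m=(abs(P[...,2])<.002);print(n,m.sum(), [np.nanmedian(P[...,2])])
E
```

```text
(158, 26) [[0.57592561 0.12093114 0.104     ]]
(150, 191) [[ 0.54456854 -0.02132508  0.07      ]]
(162, 130) [[0.55936222 0.03715242 0.061     ]]
(226, 189) [[ 0.61396947 -0.0380921   0.014     ]]
(108, 105) [[0.50072931 0.05873934 0.038     ]]
plug [0.57596535 0.12103129 0.10385643] 625
7661
((559.5702514648438, 46.60265350341797), (226.26171875, 69.99287414550781), 77.6133041381836)
((558.021240234375, 42.12635040283203), (277.2364807128906, 189.9878692626953), 77.87586975097656)
wrist 93152 [np.float64(0.005917723013795589)]
side 61447 [np.float64(0.002284574904643344)]
scene 41665 [np.float64(-0.0008923412856109425)]
```

View pics/wz.png

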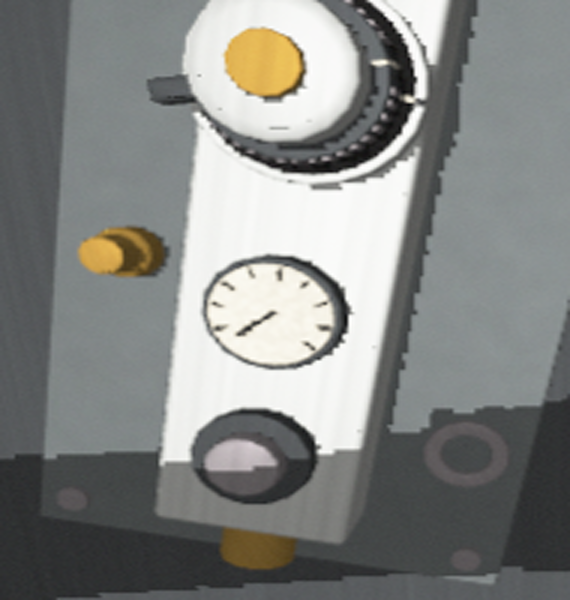

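```bash
python3 - <<'E'
from h import *
c=dict(np.load('wrist0.npz'))
V=np.array([.576,.121])
def z(u,v): return (70+u/3,v/2.4)
for n,p,h in [('ringline in',(375,62),.079),('ringline out',(397,64),.079),('seal',(413,100),.063),('flange',(425,101),.062),('tab end',(152,90),.077),('tab base',(190,90),.077)]:
    P=atz(c,[z(*p)],h)[0]; d=P[:2]-V; print(n,P,np.hypot(*d),np.degrees(np.arctan2(d[1],d[0])))
for n in ['scene','side']:
    f=cv2.imread(f'pics/{n}0.png'); c2=dict(np.load(n+'0.npz')); u,v=proj(c2,[.576,.121,.08])[0].astype(int); print(n,u,v)
    cv2.imwrite(f'pics/{n}z.png',cv2.resize(f[v-40:v+40,u-50:u+50],None,fx=7,fy=7,interpolation=cv2.INTER_CUBIC))
c2=dict(np.load('scene0.npz'));print('can',atz(c2,[(348,243)],.17), 'jar',atz(c2,[(159,141)],.08),'socket',atz(c2,[(391,265)],.05))
E
```

```text
ringline in [0.59932151 0.12450229 0.079     ] 0.02358302210629544 8.54053302650561
ringline out [0.6052842  0.12387554 0.079     ] 0.029425045702368365 5.608135000114684
seal [0.60689398 0.11420981 0.063     ] 0.03163138752287626 -12.395948665784571
flange [0.61024592 0.11397114 0.062     ] 0.034959805139541784 -11.598680466263518
tab end [0.53652966 0.11616101 0.077     ] 0.039765862271448876 -173.01052015113297
tab base [0.54710439 0.11612352 0.077     ] 0.029304202754539172 -170.42090258057414
scene 271 207
side 217 206
can [[0.61148279 0.38948633 0.17      ]] jar [[ 0.59665637 -0.36489236  0.08      ]] socket [[0.49891231 0.46849883 0.05      ]]
```

View pics/scenez.png

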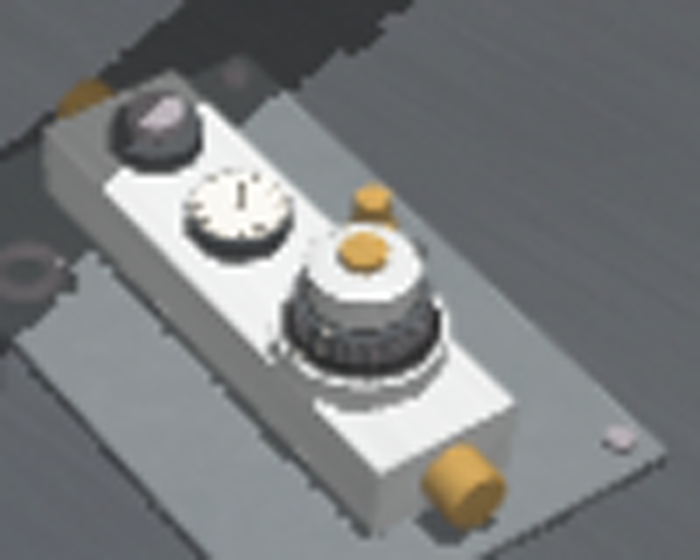

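View pics/sidez.png

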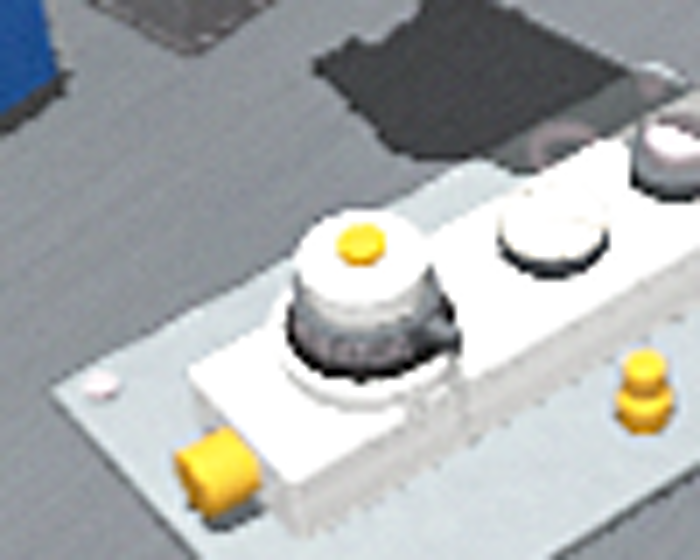

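move_arm([
  {"dx":-1.0,"dy":-1.6,"dz":1,"twist":10},
  {"dx":-2.0,"dy":-3.2,"dz":2,"twist":20},
  {"dx":-3.0,"dy":-4.8,"dz":3,"twist":30},
  {"dx":-4.0,"dy":-6.4,"dz":4,"twist":40},
  {"dx":-5.0,"dy":-8.0,"dz":5,"twist":50},
  {"dx":-6.0,"dy":-10,"dz":6,"twist":60},
  {"dx":-7.35,"dy":-12.1,"dz":6.5,"twist":70},
  {"dx":-7.35,"dy":-12.1,"dz":6.5,"twist":80},
  {"dx":-7.35,"dy":-12.1,"dz":6.5,"twist":82.5},
  {"dx":-7.35,"dy":-12.1,"dz":6.5,"twist":82.5},
], jaw=0.77, grip_force=60)

```text
t: 1.4
tcp_pos: [0.5757, 0.1211, 0.1763]
ee_rot: [0.001, 0.752, -0.659, -0.001]
force: [1.0, -0.3, -0.9]
grip_width: 0.066
```

```bash
python3 - <<'E'
from h import *
s=get_state();print(s['tcp_pos'],s['grip_width'],s['joints'],s['ft_torque'],s['force']);print(rot())
for n in ['wrist','side','scene']:
    c=shot(n,n+'1')
    P=cloud(c); d=np.hypot(P[...,0]-.5757,P[...,1]-.1211)
    m=(d<.07)&(P[...,2]>.12)&(P[...,2]<.3); q=P[m]; print(n,m.sum(), np.percentile(q[:,2],[0,0.5,1,2,5,10]) if m.sum() else '')
    if n!='wrist':
        u,v=proj(c,[.576,.121,.13])[0].astype(int); f=cv2.imread(f'pics/{n}1.png'); cv2.imwrite(f'pics/{n}1z.png',cv2.resize(f[v-50:v+50,u-60:u+60],None,fx=5,fy=5,interpolation=cv2.INTER_CUBIC))
E
```

```text
[0.57565237 0.12114522 0.17632031] 0.06604667387561015 [-0.4858123   0.35752207  0.2597997   1.76822697 -0.10512138  1.03141576
 -1.62629949] [-0.02474453  0.00602831  0.01732571] [ 0.96226869 -0.29878093 -0.89217074]
[[ 1.31565075e-01 -9.91305424e-01 -2.04631298e-03]
 [-9.91307531e-01 -1.31564596e-01 -3.67591735e-04]
 [ 9.51733401e-05  2.07688771e-03 -9.99997839e-01]]
wrist 31036 [0.17142209 0.17585037 0.17789376 0.18115587 0.18898379 0.20010522]
side 1222 [0.17361474 0.17586127 0.17717274 0.18009123 0.18668538 0.19638722]
scene 1089 [0.17137566 0.17387507 0.17701065 0.1801583  0.18633319 0.19909962]
```

View pics/wrist1.png

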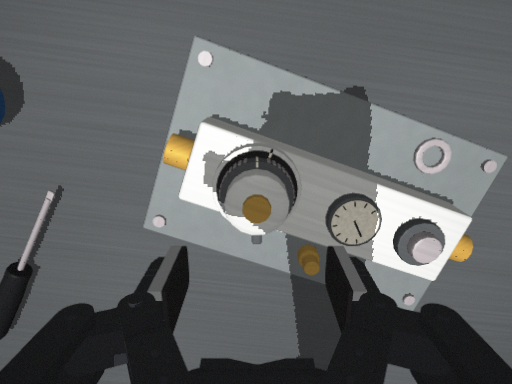

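View pics/side1z.png

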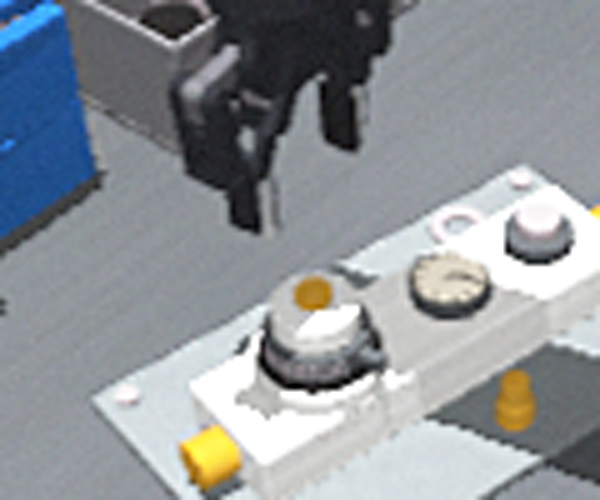

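View pics/scene1z.png

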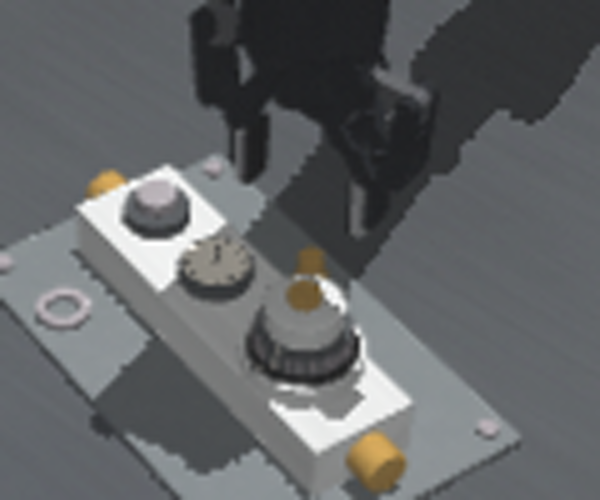

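```bash
python3 - <<'E'
from h import *
c=dict(np.load('wrist1.npz'));P=cloud(c)
m=(abs(P[...,2]-.104)<.003)&(np.hypot(P[...,0]-.576,P[...,1]-.121)<.02);q=P[m]
r=cv2.minEnclosingCircle((q[:,:2]*1000).astype(np.float32));print('plug',q.mean(0),r,len(q))
m=(abs(P[...,2]-.098)<.003)&(np.hypot(P[...,0]-.576,P[...,1]-.121)<.03);q=P[m]
print('cap',cv2.minEnclosingCircle((q[:,:2]*1000).astype(np.float32)))
b=P[235:265,405:450].reshape(-1,3);b=b[(b[:,2]>.067)];print('btn',b.mean(0),len(b),cv2.minEnclosingCircle((b[:,:2]*1000).astype(np.float32)))
for n in['side','scene']:
  c=dict(np.load(n+'0.npz'));P=cloud(c);m=(abs(P[...,2]-.104)<.003)&(np.hypot(P[...,0]-.576,P[...,1]-.121)<.02);q=P[m];print(n,q.mean(0),len(q))
f=cv2.imread('pics/wrist1.png');cv2.imwrite('pics/w1z.png',cv2.resize(f[130:260,200:320],None,fx=4.6,fy=4.6,interpolation=cv2.INTER_CUBIC))
E
```

```text
plug [0.57595235 0.12168024 0.1038121 ] ((575.3419189453125, 121.65332794189453), 10.120957374572754) 637
cap ((575.4859619140625, 121.72504425048828), 22.88983154296875)
btn [ 0.5459039  -0.02295241  0.0717403 ] 683 ((597.4423828125, 48.555641174316406), 103.58967590332031)
side [0.57115028 0.12122024 0.10429341] 50
scene [0.57767304 0.12364944 0.10400802] 26
```

View pics/w1z.png

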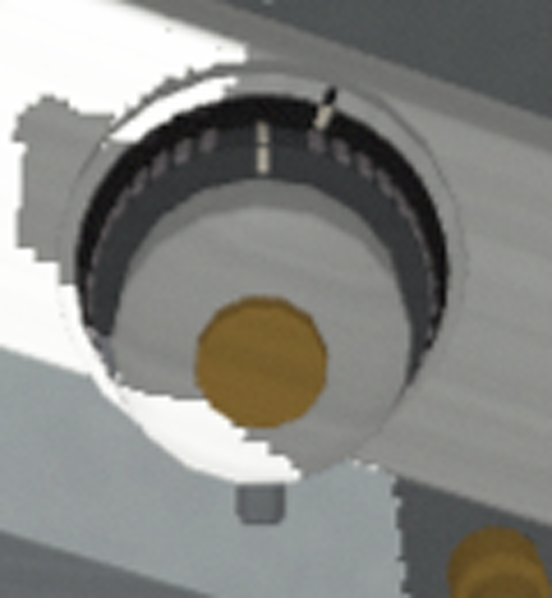

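move_arm([
  {"dx":-0.06,"dz":2},
  {"dx":-0.06,"dz":4},
  {"dx":-0.06,"dz":6},
  {"dx":-0.06,"dz":7.5},
  {"dx":-0.06,"dz":8.5},
  {"dx":-0.06,"dz":9.3},
  {"dx":-0.06,"dz":9.7},
  {"dx":-0.06,"dz":9.9},
  {"dx":-0.06,"dz":9.9},
  {"dx":-0.06,"dz":9.9},
])

```text
validation failed for argument at $.se...
```

```bash
python3 - <<'E'
from h import *
s=get_state();print(s['tcp_pos'],s['grip_width'],s['joints'],s['ft_torque'],s['force'])
for n in ['wrist','side','scene']:
    c=shot(n,n+'2')
    P=cloud(c)
    if n!='wrist':
        u,v=proj(c,[.576,.121,.08])[0].astype(int); f=cv2.imread(f'pics/{n}2.png'); cv2.imwrite(f'pics/{n}2z.png',cv2.resize(f[v-50:v+40,u-60:u+60],None,fx=6,fy=6,interpolation=cv2.INTER_CUBIC))
E
```

```text
[0.57587164 0.12091351 0.17649391] 0.06573999206745679 [-0.48498059  0.35739207  0.25946217  1.76793697 -0.10513657  1.03142267
 -1.62629339] [ 0.02727511 -0.00435273  0.01572191] [ 0.23402567 -0.48248448 -0.36569147]
```

View pics/wrist2.png

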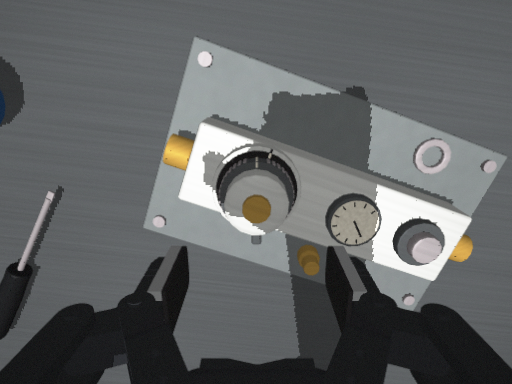

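View pics/side2z.png

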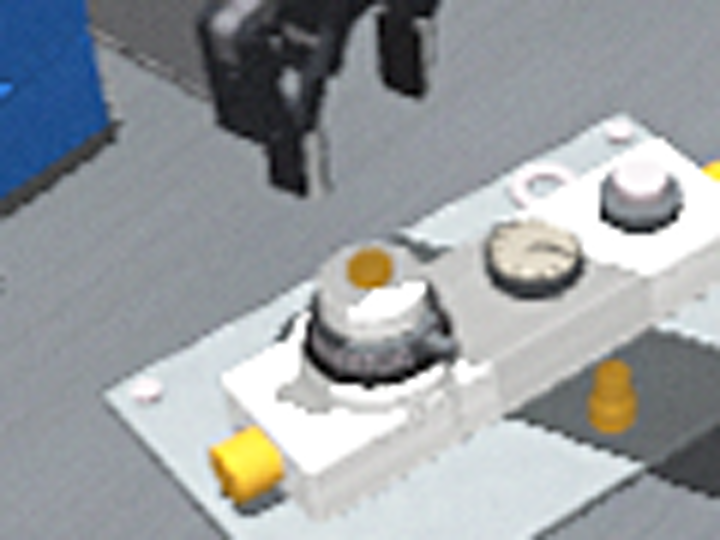

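View pics/scene2z.png

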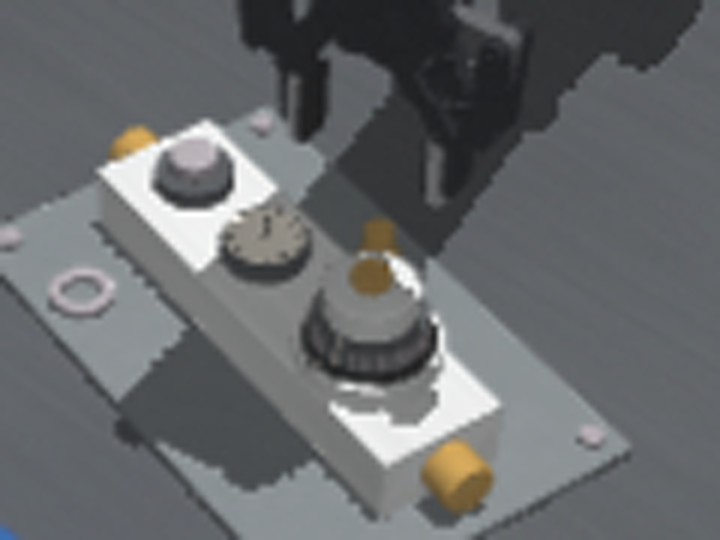

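The call was refused because rows need all four keys. Nothing has moved, so I'm repeating it with full rows.

move_arm([
  {"dx":-0.06,"dy":0,"dz":2,"twist":0},
  {"dx":-0.06,"dy":0,"dz":4,"twist":0},
  {"dx":-0.06,"dy":0,"dz":6,"twist":0},
  {"dx":-0.06,"dy":0,"dz":7.5,"twist":0},
  {"dx":-0.06,"dy":0,"dz":8.5,"twist":0},
  {"dx":-0.06,"dy":0,"dz":9.3,"twist":0},
  {"dx":-0.06,"dy":0,"dz":9.7,"twist":0},
  {"dx":-0.06,"dy":0,"dz":9.9,"twist":0},
  {"dx":-0.06,"dy":0,"dz":9.9,"twist":0},
  {"dx":-0.06,"dy":0,"dz":9.9,"twist":0},
])

```text
t: 2.95
tcp_pos: [0.576, 0.1216, 0.0779]
ee_rot: [0.0, 0.752, -0.659, -0.0]
force: [-0.6, 0.2, 0.2]
grip_width: 0.0662
```

```bash
python3 - <<'E'
from h import *
s=get_state();print(s['tcp_pos'],s['grip_width'],s['joints'],s['ft_torque'],s['force'])
for n in ['wrist','side','scene']:
    c=shot(n,n+'3')
    P=cloud(c)
    if n!='wrist':
        u,v=proj(c,[.576,.121,.08])[0].astype(int); f=cv2.imread(f'pics/{n}3.png'); cv2.imwrite(f'pics/{n}3z.png',cv2.resize(f[v-50:v+40,u-60:u+60],None,fx=6,fy=6,interpolation=cv2.INTER_CUBIC))
E
```

```text
[0.57597988 0.12155454 0.07794345] 0.06617614690327411 [-0.46293029  0.47470951  0.23478861  1.8477411  -0.14429469  0.83636088
 -1.59590817] [ 0.01554377 -0.02637535 -0.03989745] [-0.5932456   0.24064254  0.23291725]
```

View pics/wrist3.png

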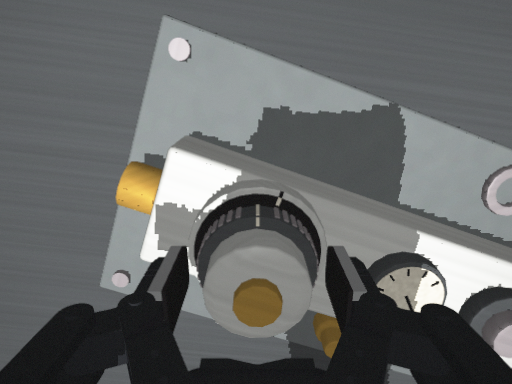

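View pics/side3z.png

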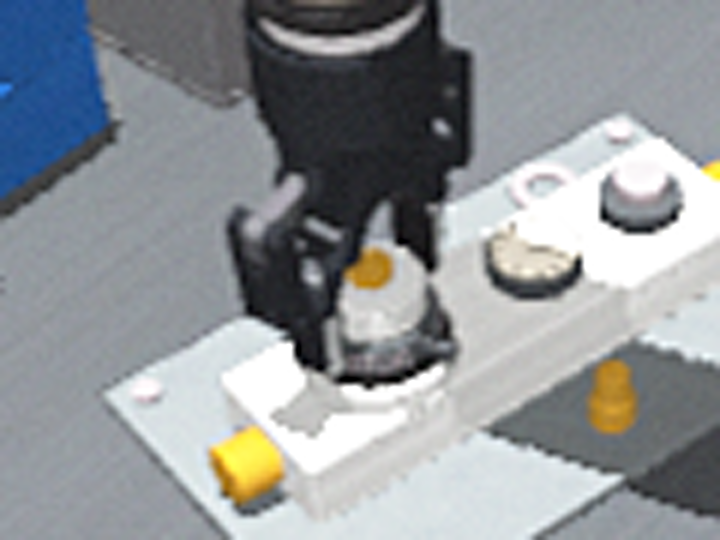

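View pics/scene3z.png

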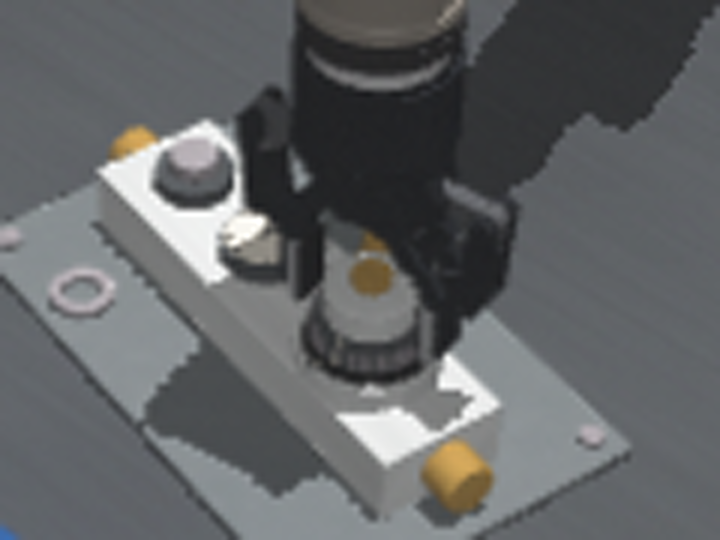

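move_arm([
  {"dx":0,"dy":0,"dz":0.1,"twist":0},
  {"dx":0,"dy":0,"dz":0.2,"twist":0},
  {"dx":0,"dy":0,"dz":0.2,"twist":0},
  {"dx":0,"dy":0,"dz":0.2,"twist":0},
  {"dx":0,"dy":0,"dz":0.2,"twist":0},
  {"dx":0,"dy":0,"dz":0.2,"twist":0},
  {"dx":0,"dy":0,"dz":0.2,"twist":0},
  {"dx":0,"dy":0,"dz":0.2,"twist":0},
  {"dx":0,"dy":0,"dz":0.2,"twist":0},
  {"dx":0,"dy":0,"dz":0.2,"twist":0},
], jaw=0.6, grip_force=60)

```text
t: 4.35
tcp_pos: [0.5761, 0.1214, 0.0778]
ee_rot: [0.0, 0.752, -0.659, -0.001]
force: [-4.1, -0.9, 12.3]
grip_width: 0.0538
```

```bash
python3 - <<'E'
from h import *
s=get_state();print(s['tcp_pos'],s['grip_width'],s['joints'][6],s['ft_torque'],s['force'])
E
```

```text
[0.57612003 0.12139021 0.07782701] 0.053823995495790665 -1.5951306192591928 [-0.23089364  0.86662056  0.04230109] [-4.11718154 -0.87607793 12.29050217]
```

```bash
python3 - <<'E'
from h import *
for n in ['wrist','side','scene']:
    c=shot(n,n+'4')
    u,v=proj(c,[.576,.121,.08])[0].astype(int); f=cv2.imread(f'pics/{n}4.png')
    if n!='wrist': cv2.imwrite(f'pics/{n}4z.png',cv2.resize(f[v-40:v+30,u-40:u+40],None,fx=8,fy=8,interpolation=cv2.INTER_CUBIC))
    else: cv2.imwrite(f'pics/{n}4z.png',cv2.resize(f[170:370,130:380],None,fx=3,fy=3,interpolation=cv2.INTER_CUBIC))
E
```

```text
(no output)
```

View pics/wrist4z.png

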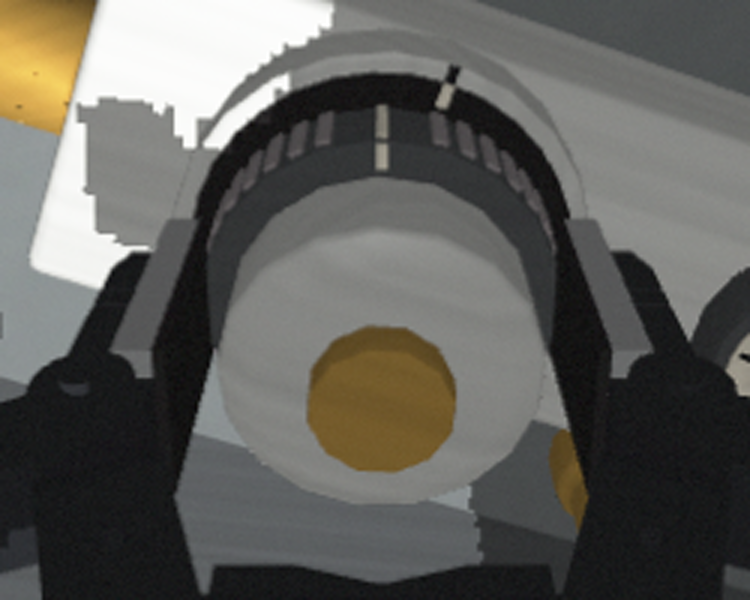

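View pics/side4z.png

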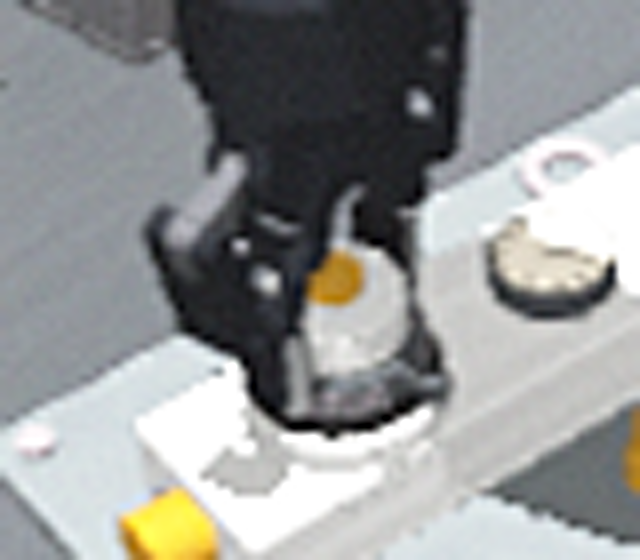

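View pics/scene4z.png

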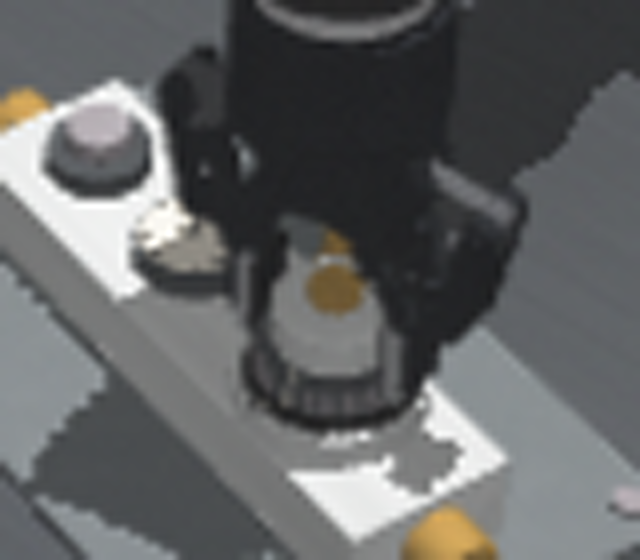

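move_arm([
  {"dx":0,"dy":0,"dz":0,"twist":0},
  {"dx":0,"dy":0,"dz":0,"twist":0},
  {"dx":0,"dy":0,"dz":0,"twist":2},
  {"dx":0,"dy":0,"dz":0,"twist":4},
  {"dx":0,"dy":0,"dz":0,"twist":6},
  {"dx":0,"dy":0,"dz":0,"twist":8},
  {"dx":0,"dy":0,"dz":0,"twist":10},
  {"dx":0,"dy":0,"dz":0,"twist":12},
  {"dx":0,"dy":0,"dz":0,"twist":14},
  {"dx":0,"dy":0,"dz":0,"twist":16},
], jaw=0.5, grip_force=60)

```text
t: 5.75
tcp_pos: [0.5761, 0.121, 0.078]
ee_rot: [-0.0, -0.652, 0.758, 0.0]
force: [-2.1, -1.5, 6.3]
grip_width: 0.053
```

```bash
cat >> h.py <<'E'
def rep(tag):
    s=get_state();R=rot();print(tag,'t',round(s['t'],2),'tcp',s['tcp_pos'].round(4),'w',round(s['grip_width'],4),'j7',s['joints'][6].round(3),'M',s['ft_torque'].round(3),'F',s['force'].round(2),'jaw ang',np.degrees(np.arctan2(R[1,0],R[0,0])).round(2))
    c=shot('wrist','w_'+tag); f=cv2.imread(f'pics/w_{tag}.png'); cv2.imwrite(f'pics/wz_{tag}.png',cv2.resize(f[150:330,130:380],None,fx=3.2,fy=3.2,interpolation=cv2.INTER_CUBIC))
E
python3 - <<'E'
from h import *
rep('a1')
E
```

```text
a1 t 5.75 tcp [0.5761 0.121  0.078 ] w 0.053 j7 -1.84 M [-0.259  0.491  0.141] F [-2.08 -1.49  6.29] jaw ang -98.64
```

View pics/wz_a1.png

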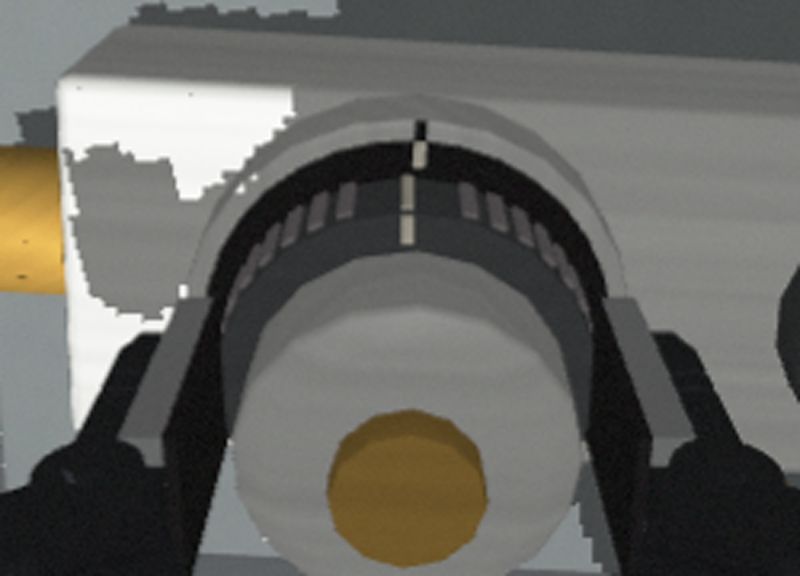

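move_arm([
  {"dx":0,"dy":0,"dz":0,"twist":0.7},
  {"dx":0,"dy":0,"dz":0,"twist":1.4},
  {"dx":0,"dy":0,"dz":0,"twist":2.1},
  {"dx":0,"dy":0,"dz":0,"twist":2.8},
  {"dx":0,"dy":0,"dz":0,"twist":3.4},
  {"dx":0,"dy":0,"dz":0,"twist":4},
  {"dx":0,"dy":0,"dz":0,"twist":4},
  {"dx":0,"dy":0,"dz":0,"twist":4},
  {"dx":0,"dy":0,"dz":0,"twist":4},
  {"dx":0,"dy":0,"dz":0,"twist":4},
])

```text
t: 7.05
tcp_pos: [0.576, 0.1209, 0.078]
ee_rot: [-0.001, -0.624, 0.781, 0.0]
force: [-1.5, -2.0, 4.5]
grip_width: 0.053
```

```bash
python3 - <<'E'
from h import *
rep('a2')
E
```

```text
a2 t 7.05 tcp [0.576  0.1209 0.078 ] w 0.053 j7 -1.901 M [-0.231  0.492 -0.077] F [-1.5  -2.    4.49] jaw ang -102.71
```

move_arm([
  {"dx":0,"dy":0,"dz":0,"twist":0.4},
  {"dx":0,"dy":0,"dz":0,"twist":0.8},
  {"dx":0,"dy":0,"dz":0,"twist":1.2},
  {"dx":0,"dy":0,"dz":0,"twist":1.6},
  {"dx":0,"dy":0,"dz":0,"twist":2.0},
  {"dx":0,"dy":0,"dz":0,"twist":2.4},
  {"dx":0,"dy":0,"dz":0,"twist":2.8},
  {"dx":0,"dy":0,"dz":0,"twist":3.2},
  {"dx":0,"dy":0,"dz":0,"twist":3.6},
  {"dx":0,"dy":0,"dz":0,"twist":4},
])

```text
t: 8.35
tcp_pos: [0.576, 0.1208, 0.078]
ee_rot: [-0.001, -0.597, 0.802, 0.0]
force: [-2.4, -0.9, 4.6]
grip_width: 0.0532
```

```bash
python3 - <<'E'
from h import *
rep('a3')
E
```

```text
a3 t 8.35 tcp [0.576  0.1208 0.078 ] w 0.0532 j7 -1.962 M [-0.288  0.496  0.121] F [-2.37 -0.85  4.65] jaw ang -106.73
```

View pics/wz_a3.png

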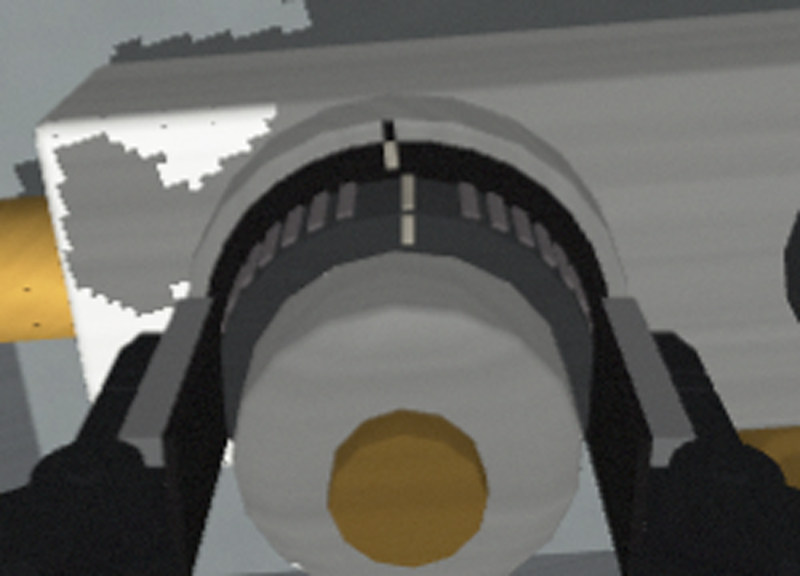

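move_arm([
  {"dx":0,"dy":0,"dz":0,"twist":0.4},
  {"dx":0,"dy":0,"dz":0,"twist":0.8},
  {"dx":0,"dy":0,"dz":0,"twist":1.2},
  {"dx":0,"dy":0,"dz":0,"twist":1.6},
  {"dx":0,"dy":0,"dz":0,"twist":2.0},
  {"dx":0,"dy":0,"dz":0,"twist":2.4},
  {"dx":0,"dy":0,"dz":0,"twist":2.8},
  {"dx":0,"dy":0,"dz":0,"twist":3.2},
  {"dx":0,"dy":0,"dz":0,"twist":3.6},
  {"dx":0,"dy":0,"dz":0,"twist":4},
])

```text
t: 9.65
tcp_pos: [0.576, 0.1207, 0.078]
ee_rot: [-0.001, -0.568, 0.823, 0.0]
force: [-2.0, -1.3, 6.0]
grip_width: 0.0534
```

```bash
python3 - <<'E'
from h import *
rep('a4')
E
```

```text
a4 t 9.65 tcp [0.576  0.1207 0.078 ] w 0.0534 j7 -2.023 M [-0.301  0.455  0.184] F [-2.02 -1.26  5.96] jaw ang -110.76
```

move_arm([
  {"dx":0,"dy":0,"dz":0,"twist":0.4},
  {"dx":0,"dy":0,"dz":0,"twist":0.8},
  {"dx":0,"dy":0,"dz":0,"twist":1.2},
  {"dx":0,"dy":0,"dz":0,"twist":1.6},
  {"dx":0,"dy":0,"dz":0,"twist":2.0},
  {"dx":0,"dy":0,"dz":0,"twist":2.4},
  {"dx":0,"dy":0,"dz":0,"twist":2.8},
  {"dx":0,"dy":0,"dz":0,"twist":3.2},
  {"dx":0,"dy":0,"dz":0,"twist":3.6},
  {"dx":0,"dy":0,"dz":0,"twist":4},
])

```text
t: 10.95
tcp_pos: [0.576, 0.1206, 0.078]
ee_rot: [-0.001, -0.54, 0.842, -0.0]
force: [-1.6, -1.6, 5.1]
grip_width: 0.0532
```

```bash
python3 - <<'E'
from h import *
rep('a5')
E
```

```text
a5 t 10.95 tcp [0.576  0.1206 0.078 ] w 0.0532 j7 -2.082 M [-0.293  0.522  0.672] F [-1.62 -1.64  5.09] jaw ang -114.66
```

View pics/wz_a5.png

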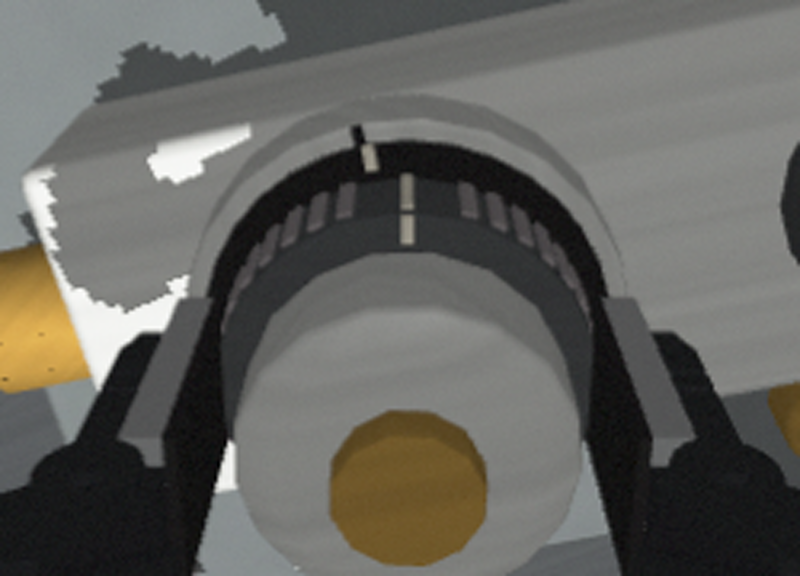

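```bash
cat >> h.py <<'E'
def ang(tag,pw,pb,V=(.5757,.1215)):
    c=dict(np.load('w_'+tag+'.npz')); V=np.array(V); o=[]
    for p,h in ((pw,.063),(pb,.062)):
        P=atz(c,[((p[0]+.5)/3.2-.5+130,(p[1]+.5)/3.2-.5+150)],h)[0]; d=P[:2]-V; o.append(np.degrees(np.arctan2(d[1],d[0]))); print(P.round(4),np.hypot(*d).round(4),o[-1].round(2))
    print(tag,'drag rad',np.radians(o[1]-o[0]).round(3))
E
python3 - <<'E'
from h import *
ang('a1',(419,154),(420,131));ang('a3',(391,155),(388,130));ang('a5',(370,157),(358,135))
for t in ['a1','a3','a5']:
    f=cv2.imread(f'pics/w_{t}.png');cv2.imwrite(f'pics/wt_{t}.png',cv2.resize(f[183:213,225:280],None,fx=10,fy=10,interpolation=cv2.INTER_LANCZOS4))
cv2.imwrite('pics/wt.png',np.vstack([cv2.imread(f'pics/wt_{t}.png')[:195] for t in ['a1','a3','a5']]))
E
```

```text
[0.6049 0.115  0.063 ] 0.03 -12.52
[0.6082 0.1144 0.062 ] 0.0333 -12.39
a1 drag rad 0.002
[0.6048 0.1149 0.063 ] 0.0298 -12.7
[0.6084 0.1143 0.062 ] 0.0335 -12.37
a3 drag rad 0.006
[0.6046 0.1139 0.063 ] 0.0299 -14.67
[0.6082 0.1142 0.062 ] 0.0333 -12.57
a5 drag rad 0.037
```

View pics/wt.png

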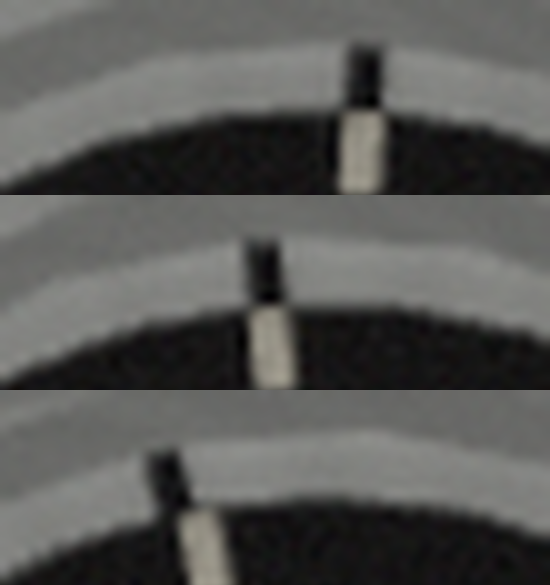

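move_arm([
  {"dx":0,"dy":0,"dz":0,"twist":0.4},
  {"dx":0,"dy":0,"dz":0,"twist":0.8},
  {"dx":0,"dy":0,"dz":0,"twist":1.2},
  {"dx":0,"dy":0,"dz":0,"twist":1.6},
  {"dx":0,"dy":0,"dz":0,"twist":2.0},
  {"dx":0,"dy":0,"dz":0,"twist":2.4},
  {"dx":0,"dy":0,"dz":0,"twist":2.8},
  {"dx":0,"dy":0,"dz":0,"twist":3.2},
  {"dx":0,"dy":0,"dz":0,"twist":3.4},
  {"dx":0,"dy":0,"dz":0,"twist":3.6},
])

```text
t: 12.25
tcp_pos: [0.5759, 0.1206, 0.078]
ee_rot: [-0.001, -0.514, 0.858, -0.001]
force: [-2.8, -1.2, 5.1]
grip_width: 0.0532
```

```bash
python3 - <<'E'
from h import *
rep('a6')
for t in ['a6']:
    f=cv2.imread(f'pics/w_{t}.png');cv2.imwrite(f'pics/wt_{t}.png',cv2.resize(f[183:213,225:280],None,fx=10,fy=10,interpolation=cv2.INTER_LANCZOS4))
E
```

```text
a6 t 12.25 tcp [0.5759 0.1206 0.078 ] w 0.0532 j7 -2.135 M [-0.296  0.492  0.774] F [-2.78 -1.24  5.09] jaw ang -118.1
```

View pics/wz_a6.png

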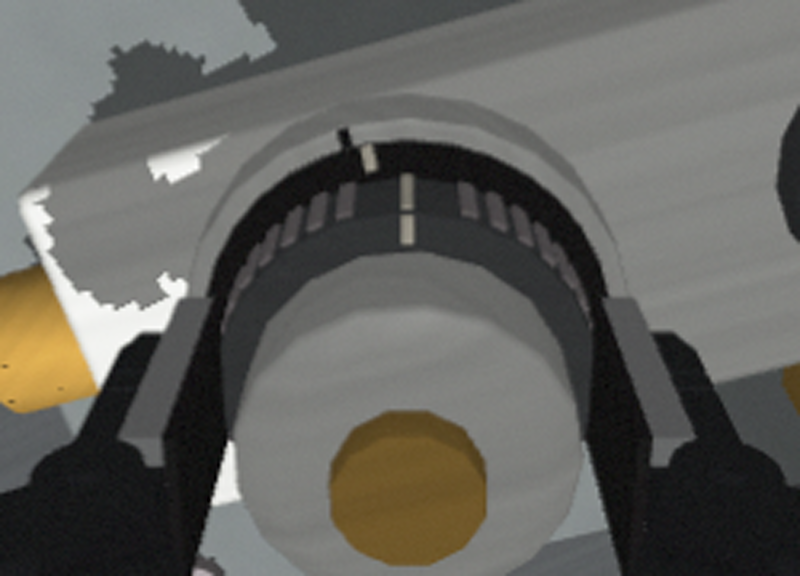

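View pics/wt_a6.png

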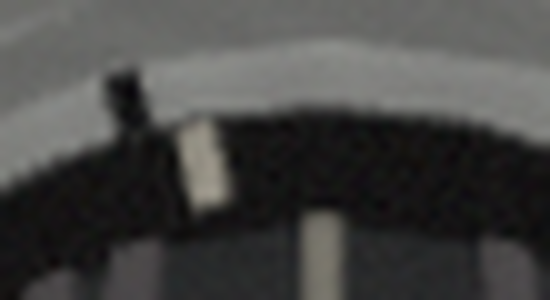

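```bash
python3 - <<'E'
from h import *
ang('a6',(369,158),(345,139))
E
```

```text
[0.6041 0.1124 0.063 ] 0.0298 -17.83
[0.6081 0.1143 0.062 ] 0.0332 -12.53
a6 drag rad 0.093
```

move_arm([
  {"dx":0,"dy":0,"dz":0,"twist":0},
  {"dx":0,"dy":0,"dz":0,"twist":0},
  {"dx":0,"dy":0,"dz":0,"twist":0},
  {"dx":0,"dy":0,"dz":0,"twist":0},
  {"dx":0,"dy":0,"dz":0,"twist":0},
  {"dx":0,"dy":0,"dz":0,"twist":0},
  {"dx":0,"dy":0,"dz":0,"twist":0},
  {"dx":0,"dy":0,"dz":0,"twist":0},
  {"dx":0,"dy":0,"dz":0,"twist":0},
  {"dx":0,"dy":0,"dz":0,"twist":0},
], jaw=0.77)

```text
t: 13.55
tcp_pos: [0.5759, 0.1206, 0.078]
ee_rot: [-0.001, -0.514, 0.858, -0.001]
force: [0.5, 0.1, -0.8]
grip_width: 0.0654
```

```bash
python3 - <<'E'
from h import *
rep('a7')
E
```

```text
a7 t 13.55 tcp [0.5759 0.1206 0.078 ] w 0.0654 j7 -2.135 M [ 0.027 -0.005  0.041] F [ 0.49  0.12 -0.78] jaw ang -118.11
```

View pics/wz_a7.png

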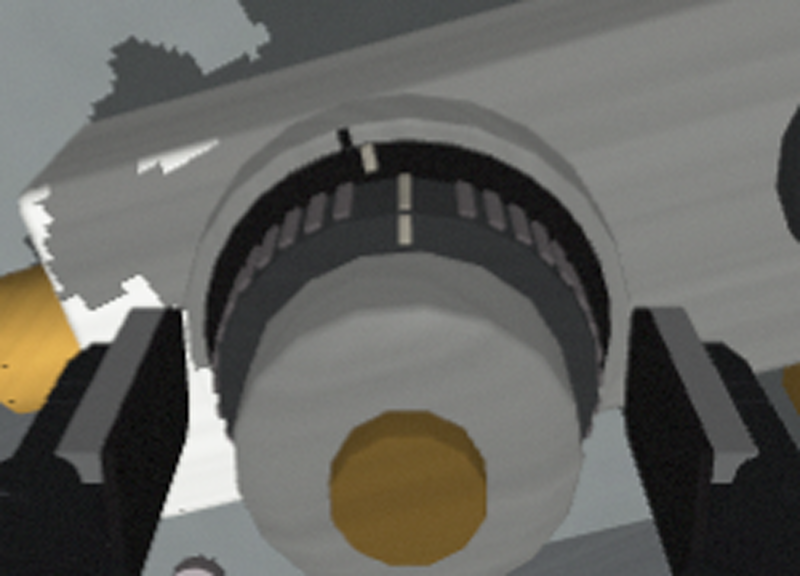

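move_arm([
  {"dx":0,"dy":0,"dz":-0.5,"twist":0},
  {"dx":0,"dy":0,"dz":-1.5,"twist":0},
  {"dx":0,"dy":0,"dz":-3,"twist":0},
  {"dx":0,"dy":0,"dz":-4.5,"twist":0},
  {"dx":0,"dy":0,"dz":-6,"twist":0},
  {"dx":0,"dy":0,"dz":-7,"twist":-8},
  {"dx":0,"dy":0,"dz":-8,"twist":-16},
  {"dx":0,"dy":0,"dz":-9,"twist":-24},
  {"dx":0,"dy":0,"dz":-9.5,"twist":-30},
  {"dx":0,"dy":0,"dz":-9.5,"twist":-30},
])

```text
t: 14.85
tcp_pos: [0.5765, 0.1208, 0.1742]
ee_rot: [0.0, 0.718, -0.696, 0.001]
force: [0.2, -0.8, -0.6]
grip_width: 0.0652
```

```bash
python3 - <<'E'
from h import *
rep('a8'); print(rot())
f=cv2.imread('pics/w_a8.png');cv2.imwrite('pics/a8.png',cv2.resize(f[100:300,180:480],None,fx=2.6,fy=2.6,interpolation=cv2.INTER_CUBIC))
c=dict(np.load('w_a8.npz'));P=cloud(c)
B=np.array([.5435,-.0248]);r=np.hypot(P[...,0]-B[0],P[...,1]-B[1])
print(proj(c,[[*B,.07]]))
for a in range(50,74,2):
    m=(r<.026)&(P[...,2]>=a/1000-.001)&(P[...,2]<a/1000+.001);q=P[m]
    if len(q)>5: print(a,len(q),q.mean(0).round(4),[np.round(x,1) for x in cv2.minEnclosingCircle((q[:,:2]*1000).astype(np.float32))])
s=get_state();d=np.array([*B,.17])-s['tcp_pos'];print(d,rot().T@d*100)
E
```

```text
a8 t 14.85 tcp [0.5765 0.1208 0.1742] w 0.0652 j7 -1.707 M [-0.031 -0.023 -0.014] F [ 0.18 -0.77 -0.64] jaw ang -88.2
[[ 3.09335704e-02 -9.99521225e-01 -6.59106078e-04]
 [-9.99519985e-01 -3.09323925e-02 -1.72801262e-03]
 [ 1.70679757e-03  7.12243298e-04 -9.99998290e-01]]
[[435.24302016 237.66350327]]
50 78 [ 0.5517 -0.0147  0.0498] [array([544.1, -24.7]), np.float64(25.5)]
52 67 [ 0.5556 -0.0131  0.0519] [array([548.5, -20.5]), np.float64(19.6)]
54 66 [ 0.5533 -0.0119  0.0539] [array([545.2, -24.1]), np.float64(20.7)]
56 69 [ 0.5548 -0.0133  0.056 ] [array([546.2, -22.4]), np.float64(20.4)]
58 154 [ 0.5521 -0.0155  0.0583] [array([544.2, -24.8]), np.float64(21.1)]
60 721 [ 0.5477 -0.0211  0.06  ] [array([543.8, -24.6]), np.float64(21.0)]
62 87 [ 0.5492 -0.0192  0.0617] [array([544.7, -23.9]), np.float64(19.3)]
64 50 [ 0.5509 -0.018   0.0641] [array([545.6, -24.3]), np.float64(12.8)]
66 53 [ 0.5489 -0.0169  0.066 ] [array([546.1, -22.6]), np.float64(12.0)]
68 121 [ 0.547  -0.021   0.0683] [array([544.2, -25.4]), np.float64(13.1)]
70 556 [ 0.5446 -0.0249  0.0699] [array([544.1, -24.4]), np.float64(12.5)]
72 17 [ 0.5432 -0.0228  0.0712] [array([543.4, -24.9]), np.float64(10.4)]
[-0.03276305 -0.14553965 -0.0037054 ] [14.44499842  3.72466109  0.39784871]
```

View pics/a8.png

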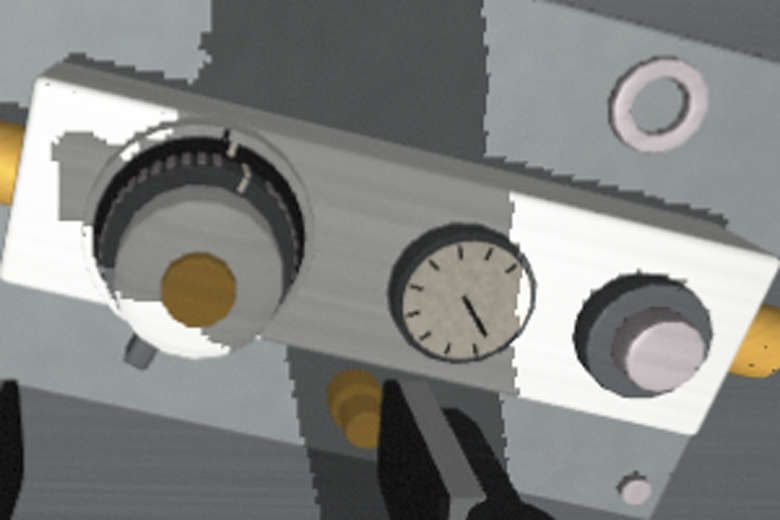

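move_arm([
  {"dx":2,"dy":0.5,"dz":0,"twist":0},
  {"dx":5,"dy":1.3,"dz":0,"twist":0},
  {"dx":8,"dy":2,"dz":0,"twist":0},
  {"dx":11,"dy":2.8,"dz":0,"twist":0},
  {"dx":13.5,"dy":3.5,"dz":1,"twist":0},
  {"dx":14.43,"dy":3.7,"dz":3,"twist":0},
  {"dx":14.43,"dy":3.7,"dz":5,"twist":0},
  {"dx":14.43,"dy":3.7,"dz":6,"twist":0},
  {"dx":14.43,"dy":3.7,"dz":6,"twist":0},
  {"dx":14.43,"dy":3.7,"dz":6,"twist":0},
], jaw=0)

```text
t: 16.15
tcp_pos: [0.5442, -0.0249, 0.1146]
ee_rot: [0.001, 0.718, -0.696, 0.001]
force: [-0.0, -0.3, -0.4]
grip_width: 0.0001
```

```bash
python3 - <<'E'
from h import *
rep('b1')
for n in ['side','scene']:
    c=shot(n,n+'b1'); u,v=proj(c,[.544,-.0246,.08])[0].astype(int); f=cv2.imread(f'pics/{n}b1.png'); cv2.imwrite(f'pics/{n}b1z.png',cv2.resize(f[v-50:v+35,u-50:u+50],None,fx=6,fy=6,interpolation=cv2.INTER_CUBIC))
    P=cloud(c); s=get_state()['tcp_pos']; m=(np.hypot(P[...,0]-s[0],P[...,1]-s[1])<.03)&(P[...,2]>.08); print(n,P[m][:,2].min())
E
```

```text
b1 t 16.15 tcp [ 0.5442 -0.0249  0.1146] w 0.0001 j7 -1.425 M [0.046 0.007 0.034] F [-0.03 -0.27 -0.38] jaw ang -88.23
side 0.10344397733374466
scene 0.10268198145078744
```

View pics/sideb1z.png

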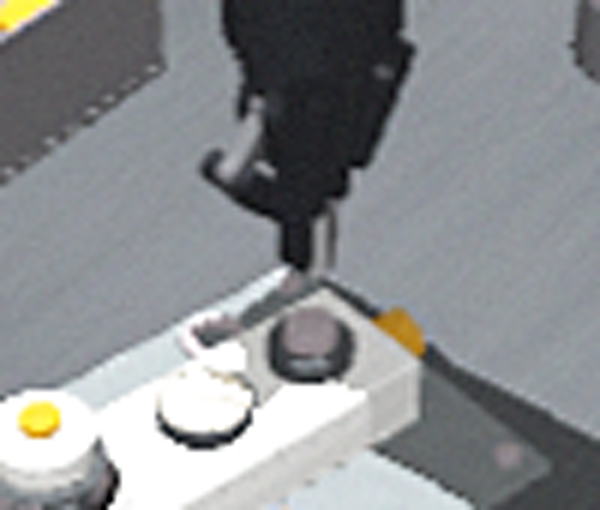

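View pics/w_b1.png

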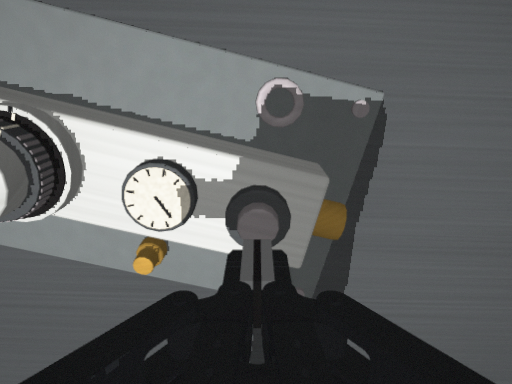

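move_arm([
  {"dx":0,"dy":0,"dz":1.5,"twist":0},
  {"dx":0,"dy":0,"dz":2.8,"twist":0},
  {"dx":0,"dy":0,"dz":3.3,"twist":0},
  {"dx":0,"dy":0,"dz":3.7,"twist":0},
  {"dx":0,"dy":0,"dz":4.1,"twist":0},
  {"dx":0,"dy":0,"dz":4.15,"twist":0},
  {"dx":0,"dy":0,"dz":4.15,"twist":0},
  {"dx":0,"dy":0,"dz":4.15,"twist":0},
  {"dx":0,"dy":0,"dz":4.15,"twist":0},
  {"dx":0,"dy":0,"dz":4.15,"twist":0},
])

```text
t: 17.55
tcp_pos: [0.5436, -0.0247, 0.0749]
ee_rot: [0.001, 0.718, -0.696, -0.0]
force: [-6.9, 0.9, 15.9]
grip_width: -0.0
```

```bash
python3 - <<'E'
from h import *
rep('b2')
E
```

```text
b2 t 17.55 tcp [ 0.5436 -0.0247  0.0749] w -0.0 j7 -1.4 M [0.168 1.647 0.016] F [-6.89  0.89 15.95] jaw ang -88.23
```

View pics/w_b2.png

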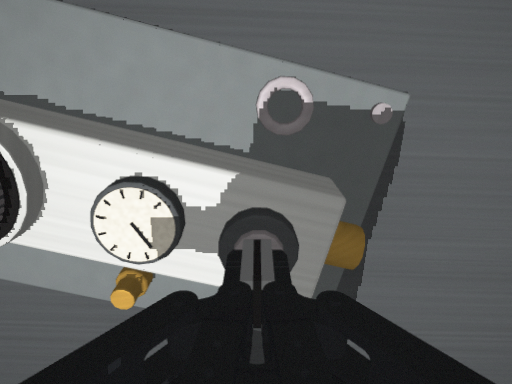

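move_arm([
  {"dx":0,"dy":0,"dz":0,"twist":0},
  {"dx":0,"dy":0,"dz":-0.5,"twist":0},
  {"dx":0,"dy":0,"dz":-1.5,"twist":0},
  {"dx":0,"dy":0,"dz":-4,"twist":0},
  {"dx":0,"dy":0,"dz":-7,"twist":0},
  {"dx":-3,"dy":0,"dz":-10,"twist":0},
  {"dx":-7,"dy":-1,"dz":-12,"twist":0},
  {"dx":-11,"dy":-2,"dz":-12,"twist":0},
  {"dx":-11,"dy":-2,"dz":-12,"twist":0},
  {"dx":-11,"dy":-2,"dz":-12,"twist":0},
])

```text
t: 18.85
tcp_pos: [0.5604, 0.0852, 0.1949]
ee_rot: [0.001, 0.718, -0.696, 0.0]
force: [-0.4, -1.0, -0.7]
grip_width: -0.0
```

```bash
python3 - <<'E'
from h import *
rep('c1')
c=dict(np.load('w_c1.npz'));P=cloud(c);r=np.hypot(P[...,0]-.544,P[...,1]+.0246);q=P[r<.008];print('btn z',np.median(q[:,2]),len(q))
u,v=proj(c,[.606,.1145,.063])[0].astype(int);print(u,v)
f=cv2.imread('pics/w_c1.png');cv2.imwrite('pics/c1z.png',cv2.resize(f[max(v-30,0):v+45,max(u-50,0):u+50],None,fx=7,fy=7,interpolation=cv2.INTER_CUBIC))
shot('scene','scene_c1')
E
```

```text
c1 t 18.85 tcp [0.5604 0.0852 0.1949] w -0.0 j7 -1.665 M [-0.062  0.072 -0.005] F [-0.43 -1.01 -0.69] jaw ang -88.25
btn z 0.07003304413514516 258
221 127
```

View pics/w_c1.png

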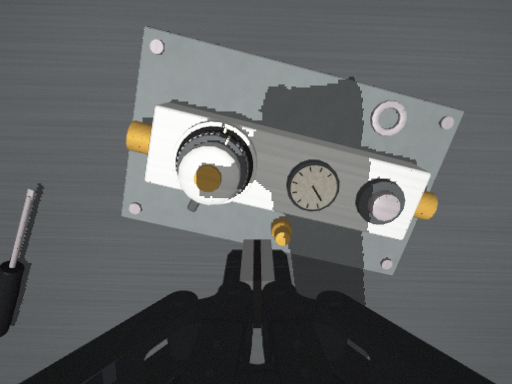

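View pics/c1z.png

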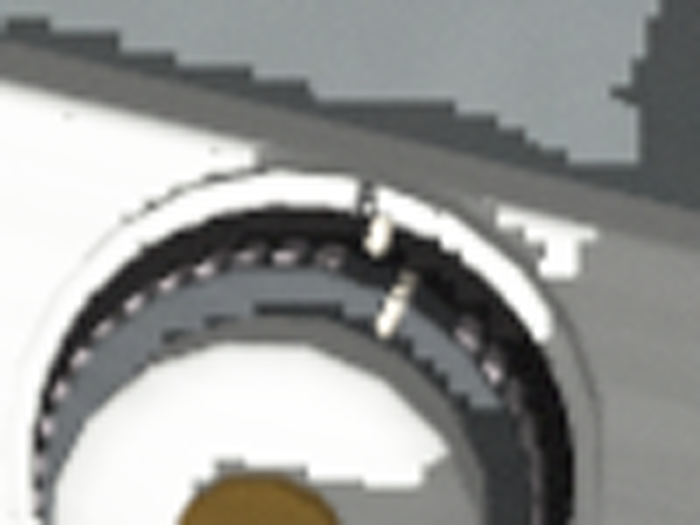

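View pics/scene_c1.png

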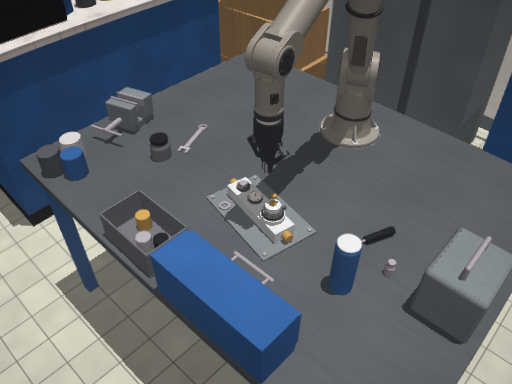

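```bash
python3 -c "
from workcell import hand_in
print(hand_in())"
```

```text
the job is handed in; nothing more can be done
None
```

The job is handed in: the valve ring is nipped up against its seat, and I then pressed the bleed button fully down and let it go. It took about 19 s of the 69 s allowed; no verdict is reported.

- **Ring:** I pinched it across its diameter, away from the tab, and turned it about 35° clockwise. Free drag read about 0.12–0.18 N m, and the stop came at about 0.67 N m. I stopped at 0.77 N m. The camera showed the seal dragged about 0.093 rad (about 3.0 mm), and after I released the ring the marks showed no visible change. The ring mark is roughly 0.17 rad (about 5.5 mm) from the seal mark.
- **Bleed button:** I held it down with 16 N. The fingertips stopped at about 63.9 mm, so it travelled the full 6 mm. Afterwards its top measured 70.0 mm, so it is out again.
- **Surroundings:** The last pictures show the robot clear of everything and the loose things where they were.

**What did not go to plan:**
- One move call was refused for incomplete rows, and nothing moved.
- The fingers gripped the ring before a planned 2 mm descent finished, giving a 12 N vertical force that eased to about 5 N during turning. The pictures showed the pads only on the ring. I could not measure the flange and cap contact force directly.
- One reading at rest gave −0.08 N m, so I relied only on readings taken while turning.

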